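# Tip a ball kit into the empty tray cell

## Task

Lift the scoop by its post and tip its four steel balls, from just above the tray, into the one cell that has no cap, so that all four land in that cell and none drops into another cell or onto the table. Then set the scoop back down, upright, in the middle of its rubber mat and let go, leaving the caps and the other objects where they are.

Things in the scene. Friction and masses are not known exactly. Their poses are not given: they have to be found in the camera images.
- scoop: Steel parts scoop, 112 x 44 mm, with an upright black post at its tail and four steel balls in it. Origin on the underside, x = 0; +x points to the open nose, z up. Inside 38 mm wide, walls 3 mm. Flat floor, 3 mm above the underside, from x = -50 to -10 mm between walls 40 mm high; then the floor rises at 22 degrees to the open lip at x = +40 mm, between walls 26 mm high. 0.16 to 0.29 kg.
- scoop_grip (a point): Point to grasp on the scoop's post, on its axis, at (-62, 0, 90) mm in the scoop's frame. The post is 18 x 18 mm, its flat faces look along the scoop's x and y, and it reaches from 25 to 112 mm above the underside; nothing else of the scoop is higher than 50 mm.
- scoop_lip (a point): Middle of the scoop's open lip, the edge that the balls roll over, at (40, 0, 23) mm in the scoop's frame. Balls stay in while the scoop is level and roll out when its nose is tipped more than about 22 degrees below level, the faster the steeper.
- mat: Black rubber mat, 170 x 110 x 4 mm, fixed, on which the scoop stands at the start. Origin at the centre of its underside, x along its length.
- tray: Dark grey fixed parts tray, 132 x 196 mm, 33 mm high, with 2 cells along its x and 3 along its y; each cell is 60 mm square inside, at 64 mm pitch, with walls 4 mm thick and a floor 3 mm thick. Origin at the centre of its underside; x, y along its sides, z up.
- empty_cell: The one tray cell with no cap in it: origin at the middle of that cell's floor, 3 mm above the table. It can be any of the six. For directions use the tray's axes.
- ball0: One of four steel balls of 16 mm diameter, 17 g; origin at its centre.
- ball1: One of four steel balls of 16 mm diameter, 17 g; origin at its centre.
- ball2: One of four steel balls of 16 mm diameter, 17 g; origin at its centre.
- ball3: One of four steel balls of 16 mm diameter, 17 g; origin at its centre.
- cap0: White plastic cap, loose, base disc 34 mm in diameter and 22 mm high in all, standing in a tray cell. Origin at the centre of its underside.
- cap1: White plastic cap, loose, base disc 34 mm in diameter and 22 mm high in all, standing in a tray cell. Origin at the centre of its underside.
- cap2: White plastic cap, loose, base disc 34 mm in diameter and 22 mm high in all, standing in a tray cell. Origin at the centre of its underside.
- cap3: White plastic cap, loose, base disc 34 mm in diameter and 22 mm high in all, standing in a tray cell. Origin at the centre of its underside.
- cap4: White plastic cap, loose, base disc 34 mm in diameter and 22 mm high in all, standing in a tray cell. Origin at the centre of its underside.
- jar: Bystander: closed jar, 60 mm in diameter, 85 mm high; origin at the centre of its underside.
- driver: Bystander: screwdriver lying on the table beyond the work; its own x runs from handle to tip.
- bracket: Bystander: L-shaped dark steel bracket, 50 x 70 mm, 46 mm high, standing beside the mat; origin at the centre of its underside.
Not all that is in view belongs to the job. There is more than one size of the mat; the one meant has the size given above. Several things have the shape of the scoop; the one meant has the colours described above.

How it is judged:
By the outcome, as a careful person would: the job done as asked, in the order asked, and still so for the second after the job is handed in, with the robot touching nothing.
It also fails if it takes over 51 s, if anything falls off the work surface, if the arm or the gripper's body presses on something with over 40 N, if the wrist force passes 120 N, or if a joint passes its speed limit or range.

## Robot

A 6-joint arm with a two-finger parallel gripper is mounted at the origin on the work surface. World frame = base frame: x ahead of the robot, y to its left, z up, the work surface at z = 0. Lengths are in m, angles in rad, forces in N, time in s.
With the tool pointing down it reaches from about 0.275 to 0.775 m from the base axis. Payload 14.6 kg.
Tool frame: the origin (TCP) lies on the centre line of the jaws, within the pads' length; the fingertips stand env.tcp_to_tips ahead of it and the grasp point (between the pads) lies 8 mm behind it (env.tcp_to_tips is the distance from the TCP to the fingertips, in m); z points along the fingers, y is the line along which they close (so a half turn about z gives the same grasp; the last joint's range is limited). The gripper opens to 85 mm and grips with 20 to 120 N. Pads are 22 mm wide; open, the fingers measure 114 mm over their backs; the gripper's body (76 mm by 85 mm) begins 54 mm behind the grasp point. The pads swing forward as they close: fully open they stand 13 mm farther back than shut.
Start: joints at [-1.502, 0.263, -0.048, 1.259, 0, 1.415], TCP at [0.117, -0.512, 0.242] pointing down, gripper open.
Joint ranges: [-2.65, 2.65], [-0.89, 1.7], [-1.18, 1.37], [-2.13, 2.11], [-1.35, 1.29], [-3.14, 3.14]. Speed limits (rad/s): [1.89, 1.89, 2.57, 2.79, 3.14, 3.14].

## Interface

Orientations are given as a unit quaternion [w, x, y, z].
In Python, from rig import env, claw, cams gives the robot as it stands. The module is installed in compiled form; this text tells all that it offers. Calls block until the motion is done:
- env.move_ptp(position, orientation): joint-space move of the TCP to a pose.
- env.move_l(position, rot=None, v=0.15, f_stop=None): straight line of the TCP; rot=None keeps the orientation; v is the mean speed in m/s. With f_stop (N) it stops when the force on the tool has changed by that much, and returns True; else False.
- env.move_joints(angles): joint-space move.
- claw.command_gripper(opening): finger opening in m; the grip force is fixed at half the most; returns when the fingers have stopped.
- env.pause(seconds).
- env.ik(position, orientation): joint angles nearest the present ones, or None.
- env.state(): the state.
- cams.get_image(name): name is "side" or "top" or "wrist"; returns a dict with "frame" (384x512x3 uint8, blue, green, red), "mtx" (3x3 intrinsics, pixels), "extrinsics" (4x4, takes a point from camera to world coordinates); the wrist camera has in their place "tool_from_camera" (4x4, takes a point from camera to tool coordinates, whose origin is the TCP and whose axes are the flange's). Camera axes: x right, y down, z forward; pixel columns grow to the right and rows downward; lengths in m; the calibration is good to about 2 mm. A picture is of the moment at which its call begins: read the wrist's pose just before it. There is no depth.
A pose or a line that the arm cannot do raises env.IKError and nothing moves.
- env.finish_job(): hands the job in; it is judged then, once.
Trained networks look in the newest picture that a camera, given by its name, has taken for a name from the list of things; names that differ only in an ending like _2 or _b are one class to them, and where a whole thing is asked for, a point or a joint stands for the part that bears it (a point fixed in the world has none). Each returns a list of dicts, best first, with "score" (0 to 1); they miss things now and then, are a little off and sometimes report something else, mostly with a low value. They report only what shows in the picture. A call takes as long as a camera call. They do not tell look-alikes from the thing itself.
- cams.masks_of(label, camera): "region" (384x512 bool, what is visible of it) and "centre" ([column, row] in pixels, amid what is visible of it).
- cams.mark_of(label, camera): "centre" ([column, row] in pixels: a listed point, or the origin of a listed thing).
The state is a dict: "t": time; "joints": joint angles; "joint_vel": joint speeds; "joint_torque": joint torques, N m; "position": TCP position; "tcp_rot": TCP orientation; "ft_force": force on the tool from outside, world axes, zero at the start; "ft_torque": the same for the moment, N m; "grip_width": finger opening in m; "gripper_force": force on a finger pad.
Only numpy, scipy, OpenCV 4.12 (cv2) and the standard library are available. Lean on these libraries where they do the work, as an engineer would, in place of code of your own. Each camera call takes 0.05 s, during which the arm holds its last target. There are 200 camera calls.

## Working session

There is one attempt and no reset: what is moved stays moved. The work goes in short steps, each a Python script; the robot and the scene stay as the last script left them, time stands still between calls to the robot, and variables do not carry over. Pictures are saved under pics/ and viewed, at most 10 in all, crops included, and the job is handed in when it is done.

```bash
mkdir -p pics; cat > h.py <<'E'
import numpy as np, cv2
from rig import env, claw, cams
from scipy.spatial.transform import Rotation as R
def unproj(im,px,z,T=None):
    T=im["extrinsics"] if T is None else T
    d=np.linalg.inv(im["mtx"])@np.array([px[0],px[1],1.]); d=T[:3,:3]@d; o=T[:3,3]
    return o+d*(z-o[2])/d[2]
def proj(im,p,T=None):
    T=im["extrinsics"] if T is None else T
    q=im["mtx"]@(T[:3,:3].T@(np.array(p)-T[:3,3])); return q[:2]/q[2]
def wT(im,s):
    q=s["tcp_rot"]; T=np.eye(4); T[:3,:3]=R.from_quat([q[1],q[2],q[3],q[0]]).as_matrix(); T[:3,3]=s["position"]
    return T@im["tool_from_camera"]
E
python3 - <<'E'
from h import *
s=env.state(); print(s["t"],s["position"],s["tcp_rot"],env.tcp_to_tips)
zz=dict(scoop=.02,scoop_grip=.094,scoop_lip=.027,mat=.002,tray=.0,empty_cell=.003,ball0=.016,cap0=.003,jar=0,bracket=0,driver=.01)
ims={}
for c in ["top","side"]:
    im=cams.get_image(c); ims[c]=im; cv2.imwrite(f"pics/{c}0.png",im["frame"])
    for l,z in zz.items():
        for d in cams.mark_of(l,c)[:6]:
            print(c,l,round(d["score"],2),np.round(d["centre"]),np.round(unproj(im,d["centre"],z),3)[:2])
print(env.state()["t"])
E
```

```text
0.0 [ 0.11650993 -0.51167453  0.24182499] [-5.06682834e-04  9.93743678e-01  1.11683683e-01  2.97412959e-05] 0.011
top scoop 0.75 [390. 181.] [ 0.597 -0.45 ]
top scoop 0.69 [315. 204.] [ 0.528 -0.242]
top scoop_grip 0.77 [383. 153.] [ 0.655 -0.414]
top scoop_grip 0.22 [378. 219.] [ 0.477 -0.398]
top scoop_lip 0.92 [403. 186.] [ 0.583 -0.482]
top scoop_lip 0.85 [312. 182.] [ 0.587 -0.235]
top scoop_lip 0.17 [175. 123.] [0.751 0.154]
top mat 0.91 [332. 287.] [ 0.304 -0.29 ]
top mat 0.82 [316. 207.] [ 0.522 -0.247]
top mat 0.77 [341. 126.] [ 0.761 -0.319]
top tray 0.62 [177. 207.] [0.516 0.141]
top empty_cell 0.57 [317. 204.] [ 0.532 -0.25 ]
top empty_cell 0.51 [194. 216.] [0.492 0.092]
top ball0 0.69 [180. 205.] [0.518 0.129]
top ball0 0.6 [328. 207.] [ 0.521 -0.279]
top ball0 0.39 [316. 214.] [ 0.5   -0.246]
top ball0 0.36 [318. 218.] [ 0.491 -0.251]
top ball0 0.36 [263. 130.] [ 0.738 -0.096]
top cap0 0.55 [148. 211.] [0.501 0.219]
top cap0 0.54 [153. 196.] [0.545 0.209]
top cap0 0.43 [177. 196.] [0.547 0.142]
top cap0 0.41 [171. 222.] [0.474 0.154]
top cap0 0.4 [199. 196.] [0.547 0.07
[... 358 characters left out ...]
e scoop_grip 0.68 [258. 189.] [ 0.524 -0.115]
side scoop_lip 0.83 [243. 184.] [ 0.577 -0.234]
side scoop_lip 0.69 [283. 157.] [ 0.479 -0.4  ]
side scoop_lip 0.67 [254. 146.] [ 0.573 -0.456]
side mat 0.83 [186. 172.] [ 0.756 -0.316]
side mat 0.55 [262. 190.] [ 0.525 -0.248]
side empty_cell 0.46 [268. 289.] [0.482 0.084]
side ball0 0.26 [229. 308.] [0.546 0.144]
side cap0 0.6 [220. 345.] [0.55  0.207]
side cap0 0.58 [257. 351.] [0.489 0.21 ]
side cap0 0.5 [264. 317.] [0.484 0.147]
side cap0 0.49 [232. 309.] [0.543 0.137]
side cap0 0.42 [238. 283.] [0.54  0.077]
side jar 0.67 [160. 219.] [ 0.756 -0.097]
side bracket 0.72 [279. 159.] [ 0.492 -0.436]
side driver 0.82 [107. 308.] [0.757 0.166]
1.2
```

View pics/top0.png

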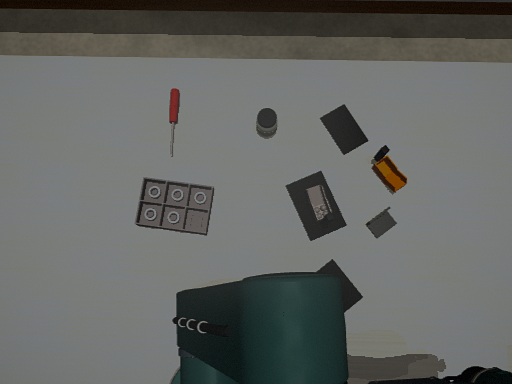

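View pics/side0.png

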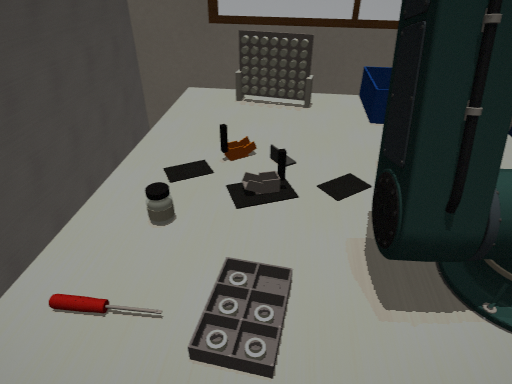

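The scoop candidates are steel with a black post at top (316,205), and orange at top (390,178). The steel one is the one described, and it stands on the mat at (316,207). The other mats at (344,129) and (340,285) are smaller. The empty cell is the lower right one, at top (198,220) and side (270,288). Next: check reach for the options and look from near.

```bash
cat >> h.py <<'E'
GRIP=np.array([-.062,0,.090]); LIP=np.array([.040,0,.023])
def srot(yaw,tilt=0): return R.from_euler('ZY',[yaw,tilt])           # tilt>0: nose down
def tool(S,g=0,flip=0): return S*R.from_euler('y',-g)*R.from_euler('x',np.pi)*R.from_euler('z',np.pi*flip)
def q4(r): q=r.as_quat(); return np.array([q[3],q[0],q[1],q[2]])
def tcp_for(pt,pw,S,T,grip=GRIP):   # tcp so that scoop point pt is at world pw
    return np.array(pw)+S.apply(grip-pt)+T.apply([0,0,.008])
E
python3 - <<'E'
from h import *
yaw=np.radians(15.8); gp=np.array([.476,-.264,.094]); cell=np.array([.487,.088,.05])
for g in np.radians([0,15,30]):
  for fl in (0,1):
    T=tool(srot(yaw),g,fl); q=env.ik(tcp_for(GRIP,gp,srot(yaw),T),q4(T))
    ok=[]
    for d in range(-180,180,30):
        r=[]
        for t in (0,20,35,50):
            S=srot(np.radians(d),np.radians(t)); T=tool(S,g,fl)
            r.append(env.ik(tcp_for(LIP,cell+[0,0,.03 if t==0 else 0],S,T),q4(T)) is not None)
        if sum(r)>1: ok.append((d,sum(r)))
    print(np.degrees(g),fl,None if q is None else np.round(q,2),ok)
T=tool(srot(yaw),0,0)
for fl in (0,1):
    T=tool(srot(yaw),0,fl); print(fl,env.ik([.47,-.255,.30],q4(T)))
im=cams.get_image("wrist"); print(im["tool_from_camera"])
E
```

```text
0.0 0 [-0.66  0.39 -0.3   0.88  0.    2.21] [(-180, 4), (-150, 4), (-120, 4), (-90, 4), (-60, 4), (-30, 4), (0, 4), (30, 4), (60, 4), (90, 4), (120, 4), (150, 4)]
0.0 1 [-0.66  0.39 -0.3   0.88  0.   -0.93] [(-180, 4), (-150, 4), (-120, 4), (-90, 4), (-60, 4), (-30, 4), (0, 4), (30, 4), (60, 4), (90, 4), (120, 4), (150, 4)]
14.999999999999998 0 [-0.77  0.31 -0.48  0.65  0.23  2.11] [(-180, 4), (-150, 4), (-120, 4), (-90, 4), (-60, 4), (-30, 4), (0, 4), (30, 4), (60, 4), (90, 4), (120, 4), (150, 4)]
14.999999999999998 1 [-0.77  0.31 -0.48  0.65  0.23 -1.03] [(-180, 4), (-150, 4), (-120, 4), (-90, 4), (-60, 4), (-30, 4), (0, 4), (30, 4), (60, 4), (90, 4), (120, 4), (150, 4)]
29.999999999999996 0 [-0.89  0.27 -0.64  0.44  0.48  2.03] [(-180, 4), (-150, 4), (-120, 4), (-90, 4), (-60, 4), (-30, 4), (0, 4), (30, 4), (60, 4), (90, 4), (120, 4), (150, 4)]
29.999999999999996 1 [-0.89  0.27 -0.64  0.44  0.48 -1.11] [(-180, 4), (-150, 4), (-120, 4), (-90, 4), (-60, 4), (-30, 4), (0, 4), (30, 4), (60, 4), (90, 4), (120, 4), (150, 4)]
0 [-0.649553    0.27054308  0.11777752  1.41803077  0.          2.21627764]
1 [-0.649553    0.27054308  0.11777752  1.41803077  0.         -0.92531502]
[[ 4.49735123e-04 -9.52519343e-01 -3.04477747e-01  7.73801805e-02]
 [ 9.99999899e-01  4.32954130e-04  1.22629303e-04  3.37321032e-04]
 [ 1.50181145e-05 -3.04477771e-01  9.52519442e-01 -1.31884201e-01]
 [ 0.00000000e+00  0.00000000e+00  0.00000000e+00  1.00000000e+00]]
```

```bash
python3 - <<'E'
from h import *
yaw=np.radians(15.8)
T=tool(srot(yaw),0,0)
env.move_ptp([.55,-.243,.28],q4(T))
s=env.state(); im=cams.get_image("wrist"); W=wT(im,s)
cv2.imwrite("pics/w1.png",im["frame"]); np.savez("w1.npz",W=W,mtx=im["mtx"])
for l,z in dict(scoop_grip=.094,scoop_lip=.027,scoop=.004,mat=0.0,ball0=.015).items():
    for d in cams.mark_of(l,"wrist")[:4]: print(l,round(d["score"],2),np.round(d["centre"]),np.round(unproj(im,d["centre"],z,W),4)[:2])
for d in cams.masks_of("mat","wrist")[:2]:
    m=d["region"].astype(np.uint8); c=max(cv2.findContours(m,0,2)[0],key=cv2.contourArea)
    P=np.array([unproj(im,p[0],.004,W)[:2] for p in c],np.float32); print("mat",d["score"],cv2.minAreaRect(P),m.sum())
im=cams.get_image("top"); f=im["frame"][110:250,130:420]; cv2.imwrite("pics/topcrop.png",cv2.resize(f,None,fx=2.7,fy=2.7,interpolation=2))
for l in ("tray",):
  for d in cams.masks_of(l,"top")[:2]:
    m=d["region"].astype(np.uint8); c=max(cv2.findContours(m,0,2)[0],key=cv2.contourArea)
    P=np.array([unproj(im,p[0],.033,None)[:2] for p in c],np.float32); print(l,d["score"],cv2.minAreaRect(P))
print(env.state()["t"])
E
```

```text
scoop_grip 0.86 [415. 125.] [ 0.6593 -0.4106]
scoop_grip 0.85 [253. 229.] [ 0.4811 -0.2659]
scoop_lip 0.7 [247. 146.] [ 0.574  -0.2314]
scoop_lip 0.57 [407. 185.] [ 0.5837 -0.4779]
scoop 0.74 [386. 158.] [ 0.6108 -0.4437]
scoop 0.73 [251. 168.] [ 0.5393 -0.2463]
scoop 0.34 [257. 197.] [ 0.4969 -0.269 ]
mat 0.86 [250. 173.] [ 0.5309 -0.2472]
mat 0.69 [244. 296.] [ 0.3027 -0.2995]
mat 0.57 [353.  38.] [ 0.7516 -0.3325]
ball0 0.66 [257. 183.] [ 0.5215 -0.2617]
ball0 0.57 [248. 198.] [ 0.4945 -0.2539]
ball0 0.51 [247. 186.] [ 0.5134 -0.2472]
ball0 0.5 [258. 196.] [ 0.501  -0.2689]
mat 0.89 ((0.7472349405288696, -0.32936105132102966), (0.11966505646705627, 0.08389946818351746), 31.805315017700195) 5469
mat 0.87 ((0.5283533930778503, -0.24689732491970062), (0.17009636759757996, 0.1112024113535881), 24.589672088623047) 5191
tray 0.76 ((0.5146004557609558, 0.1422732174396515), (0.20224201679229736, 0.13916891813278198), 82.6405029296875)
3.5583
```

View pics/w1.png

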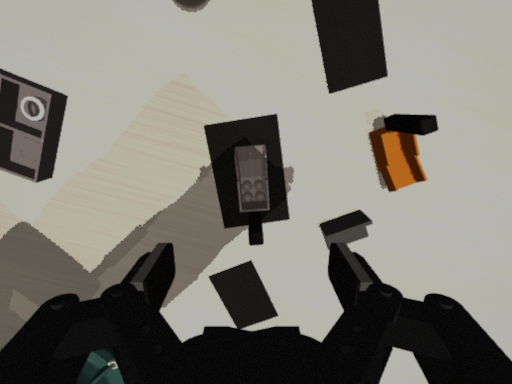

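View pics/topcrop.png

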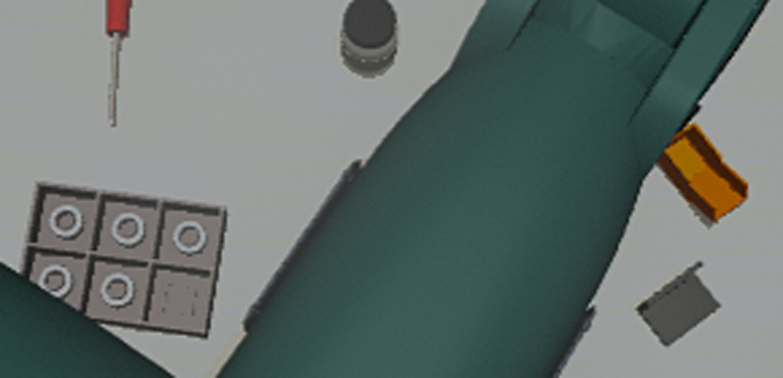

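Steel scoop at wrist (252,185) with its black post at (256,228), on the mat spanning (206–288,115–228). That mat measures 170x111 mm, so it is the right one. The orange look-alike is at (400,155). In the top crop the uncapped cell is at (180,298). Next: a closer look, then the grasp.

```bash
python3 - <<'E'
from h import *
yaw=np.radians(18.5)
T=tool(srot(yaw),0,0)
env.move_ptp([.480,-.265,.225],q4(T))
s=env.state(); im=cams.get_image("wrist"); W=wT(im,s); cv2.imwrite("pics/w2.png",im["frame"])
g=l=None
for n,z in dict(scoop_grip=.094,scoop_lip=.027,scoop=.004).items():
    for d in cams.mark_of(n,"wrist")[:2]: print(n,round(d["score"],2),np.round(d["centre"]),np.round(unproj(im,d["centre"],z,W),4)[:2])
# model overlay for yaw/pos guess
f=im["frame"].copy()
for y,c in ((16,(0,0,255)),(20,(0,255,0))):
    S=srot(np.radians(y)); o=np.array([.480,-.2655,.094])-S.apply(GRIP)
    for a,b in (([-.053,.022,.04],[-.01,.022,.04]),([-.053,-.022,.04],[-.01,-.022,.04]),([.04,.019,.023],[.04,-.019,.023]),([-.053,.009,.112],[-.053,-.009,.112]),([-.071,.009,.112],[-.071,-.009,.112])):
        p=[tuple(int(round(v)) for v in proj(im,o+S.apply(x),W)) for x in (a,b)]; cv2.line(f,*p,c,1)
cv2.imwrite("pics/w2o.png",cv2.resize(f[40:300,130:390],None,fx=2.3,fy=2.3,interpolation=2)); print(env.state()["t"])
E
```

```text
scoop_grip 0.81 [470.  52.] [ 0.66   -0.4102]
scoop_grip 0.31 [248. 141.] [ 0.524  -0.2468]
scoop_lip 0.96 [435. 152.] [ 0.5772 -0.4728]
scoop_lip 0.77 [255.  87.] [ 0.5777 -0.2371]
scoop 0.82 [253. 121.] [ 0.5399 -0.2482]
4.2167
```

View pics/w2o.png

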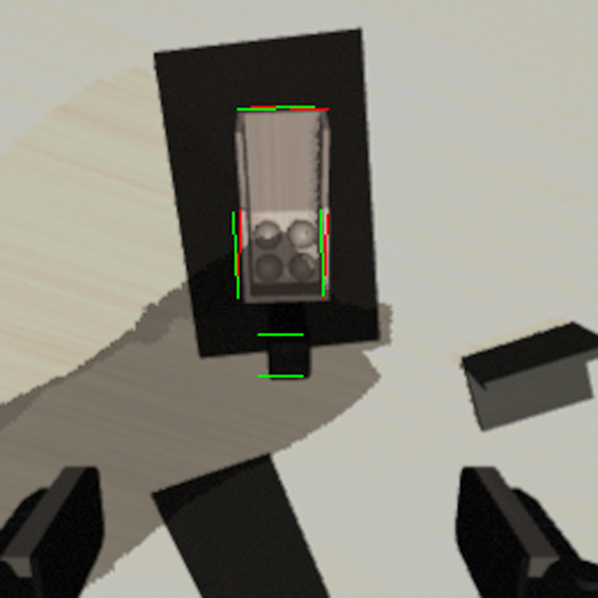

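Model overlay: the post shows at crop (289,355), about 3.5 mm to the right of the guess. The lip and yaw (about 18°) agree, and the four balls are in the scoop at (285,250). Grasping with that correction.

```bash
python3 - <<'E'
from h import *
yaw=np.radians(18)
T=tool(srot(yaw)); gp=np.array([.4800,-.2687,.094])
im=cams.get_image("wrist"); s=env.state(); W=wT(im,s)
for d in cams.masks_of("mat","wrist")[:3]:
    m=d["region"].astype(np.uint8); c=max(cv2.findContours(m,0,2)[0],key=cv2.contourArea)
    P=np.array([unproj(im,p[0],.004,W)[:2] for p in c],np.float32); print("mat",d["score"],cv2.minAreaRect(P))
p=tcp_for(GRIP,gp,srot(yaw),T); print(p)
env.move_ptp(p+[0,0,.07],q4(T))
print(env.move_l(p,v=.08,f_stop=15))
claw.command_gripper(.01)
s=env.state(); print(s["grip_width"],s["gripper_force"],s["ft_force"],s["position"],s["t"])
env.move_l(p+[0,0,.03],v=.06)
env.move_l(p+[0,0,.12],v=.12)
s=env.state(); print(s["grip_width"],s["gripper_force"],s["ft_force"],s["ft_torque"],s["position"],s["t"])
im=cams.get_image("wrist"); W=wT(im,s); cv2.imwrite("pics/w3.png",im["frame"])
f=im["frame"].copy()
S=srot(yaw); o=p+[0,0,.12]-T.apply([0,0,.008])-S.apply(GRIP)
for a,b in (([-.053,.022,.04],[-.01,.022,.04]),([-.053,-.022,.04],[-.01,-.022,.04]),([.04,.019,.023],[.04,-.019,.023]),([-.053,.009,.112],[-.053,-.009,.112]),([-.053,.022,.04],[-.053,-.022,.04])):
    q=[tuple(int(round(v)) for v in proj(im,o+S.apply(x),W)) for x in (a,b)]; cv2.line(f,*q,(0,255,0),1)
cv2.imwrite("pics/w3o.png",cv2.resize(f[0:260,130:390],None,fx=2.3,fy=2.3,interpolation=2)); print(env.state()["t"])
im=cams.get_image("top")
for n,z in dict(tray=0.,empty_cell=.003,cap0=.003).items():
    for d in cams.mark_of(n,"top")[:6]: print(n,round(d["score"],2),np.round(d["centre"],1),np.round(unproj(im,d["centre"],z),4)[:2])
cv2.imwrite("pics/top3.png",im["frame"])
E
```

```text
mat 0.87 ((0.30471378564834595, -0.3000183701515198), (0.12959152460098267, 0.08321282267570496), 38.90806198120117)
mat 0.71 ((0.5277706980705261, -0.24638831615447998), (0.17223221063613892, 0.11176901310682297), 24.544240951538086)
mat 0.68 ((0.701014518737793, -0.35422399640083313), (0.029781591147184372, 0.08685321360826492), 18.578933715820312)
[ 0.48   -0.2687  0.086 ]
False
0.01743496694260075 58.888081312179565 [-0.40543828  1.09126474  3.35647978] [ 0.48008924 -0.26865072  0.08616113] 6.35
0.017295497983115967 58.718451261520386 [-0.23170273  0.5110614  -2.83931275] [-0.01398705  0.11664418  0.01675945] [ 0.47970363 -0.26851204  0.20525338] 7.9
7.95
tray 0.72 [178.8 205.9] [0.5187 0.135 ]
cap0 0.66 [179.4 195. ] [0.5493 0.1344]
cap0 0.6 [172.9 218.8] [0.4815 0.149 ]
cap0 0.56 [200.5 196.7] [0.5455 0.075 ]
cap0 0.44 [149.6 209.9] [0.5053 0.2155]
cap0 0.43 [156.7 196. ] [0.5452 0.198 ]
```

View pics/w3o.png

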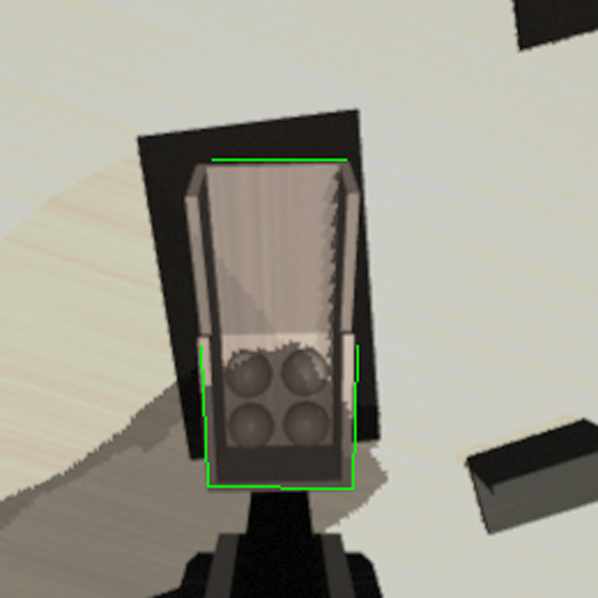

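The scoop is held level and matches the model to about 2 mm, with the lip at crop (280,162) and all four balls in at (278,398). Next: fit the tray pose from both fixed cameras, carry the scoop over and check.

```bash
python3 - <<'E'
from h import *
from scipy.optimize import minimize
obs=[]
for c in ("top","side"):
    im=cams.get_image(c)
    ds=cams.masks_of("tray",c)
    if not ds: print(c,"none"); continue
    m=ds[0]["region"].astype(np.uint8); h=cv2.convexHull(np.vstack(cv2.findContours(m,0,2)[0]))
    H=np.zeros((384*4,512*4),np.uint8); cv2.fillPoly(H,[h*4+2],1); obs.append((im,H)); print(c,ds[0]["score"],m.sum())
    if c=="side": cv2.imwrite("pics/side4.png",im["frame"])
box=np.array([[x,y,z] for x in(-.066,.066) for y in(-.098,.098) for z in(0,.033)])
def cost(v,o):
    S=srot(v[2]); r=0
    for im,H in o:
        p=np.array([proj(im,S.apply(b)+[v[0],v[1],0]) for b in box])*4+2
        M=np.zeros_like(H); cv2.fillConvexPoly(M,cv2.convexHull(p.astype(np.float32)).astype(np.int32),1)
        r+=1-(M&H).sum()/(M|H).sum()
    return r
x0=np.array([.515,.142,np.radians(-7.4)])
for o in [obs]+[[b] for b in obs]:
    r=minimize(cost,x0,args=(o,),method="Nelder-Mead",options=dict(initial_simplex=x0+np.vstack([np.zeros(3),np.diag([.006,.006,.06])]),xatol=1e-4,fatol=1e-5)); v=r.x
    print(np.round(v[:2],4),np.degrees(v[2]),r.fun,"cell",srot(v[2]).apply([-.032,-.064,.003])+[v[0],v[1],0])
    if o is obs: np.save("tray.npy",v)
E
```

```text
top 0.73 360
side 0.82 7156
[0.5155 0.1444] -6.860313163815108 1.013924283610828 cell [0.47612994 0.08467694 0.003     ]
[0.515 0.142] -7.400000000000001 1.0 cell [0.4750236 0.0826545 0.003    ]
[0.5155 0.1444] -6.860313163815108 0.013924283610827981 cell [0.47612994 0.08467694 0.003     ]
```

```bash
python3 - <<'E'
from h import *
v=np.load("tray.npy"); yaw=v[2]+np.pi/2
tr=srot(v[2]); t0=np.array([v[0],v[1],0]); cell=t0+tr.apply([-.032,-.064,.003])
S=srot(yaw); T=tool(S)
lip=t0+tr.apply([-.032,-.064-.018,0]); lip[2]=.13
env.move_ptp(tcp_for(LIP,lip,S,T),q4(T))
s=env.state(); print(s["t"],s["position"],s["grip_width"])
im=cams.get_image("wrist"); W=wT(im,s); f=im["frame"].copy()
P=lambda p:tuple(int(round(x)) for x in proj(im,t0+tr.apply(p),W))
for x in(-.066,-.002,.002,.066): cv2.line(f,P([x,-.098,.033]),P([x,.098,.033]),(0,255,0),1)
for y in(-.098,-.034,-.030,.03,.034,.098): cv2.line(f,P([-.066,y,.033]),P([.066,y,.033]),(0,255,0),1)
cv2.imwrite("pics/w4.png",cv2.resize(f,None,fx=1.5,fy=1.5,interpolation=2))
E
```

```text
9.2833 [ 0.46231401 -0.03512898  0.18921444] 0.017376457913841268
```

View pics/w4.png

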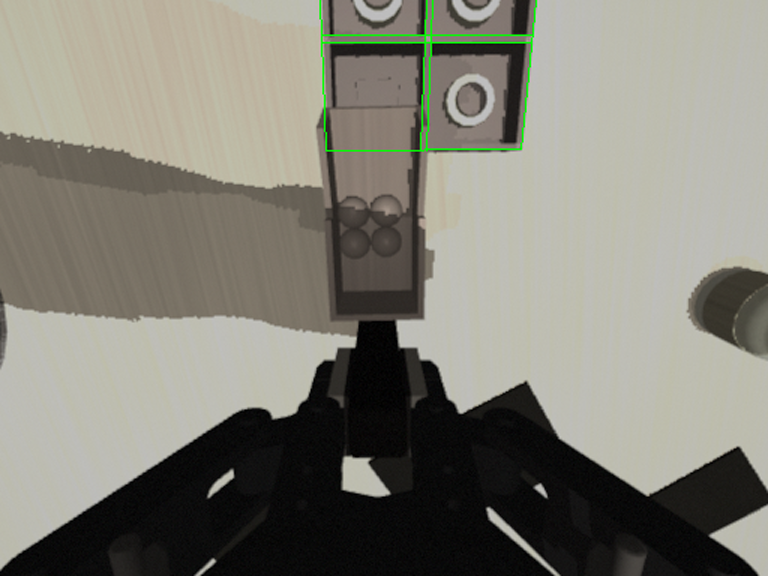

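The overlay fits the tray to 1–2 mm. The empty cell lies at (375,85) ahead of the lip at (372,107), and all balls are in the scoop. Tipping about the lip.

```bash
python3 - <<'E'
from h import *
v=np.load("tray.npy"); yaw=v[2]+np.pi/2
tr=srot(v[2]); t0=np.array([v[0],v[1],0]); 
lip=t0+tr.apply([-.032,-.064-.018,0])
def go(t,z,vel):
    S=srot(yaw,np.radians(t)); T=tool(S); l=lip.copy(); l[2]=z
    env.move_l(tcp_for(LIP,l,S,T),q4(T),v=vel)
go(10,.10,.08); go(17,.052,.08)
for t in (21,24,26,28,30,33): go(t,.050,.025); env.pause(.25)
s=env.state(); print(s["t"],s["ft_force"],s["grip_width"])
im=cams.get_image("wrist"); cv2.imwrite("pics/w5.png",im["frame"])
print([(round(d["score"],2),np.round(d["centre"])) for d in cams.mark_of("ball0","wrist")])
im=cams.get_image("side"); cv2.imwrite("pics/s5.png",im["frame"])
print([(round(d["score"],2),np.round(d["centre"])) for d in cams.mark_of("ball0","side")])
a=cv2.imread("pics/w5.png"); b=cv2.resize(im["frame"][220:384,170:330],(375,384))
cv2.imwrite("pics/c5.png",np.hstack([a[:, 80:432],b]))
E
```

```text
14.025 [ 0.22886182  0.1705931  -2.00415691] 0.017813977822927367
[(0.77, array([259.,  49.])), (0.75, array([236.,  51.]))]
[(0.63, array([267., 276.])), (0.56, array([276., 292.])), (0.54, array([266., 292.])), (0.38, array([280., 278.]))]
```

View pics/c5.png

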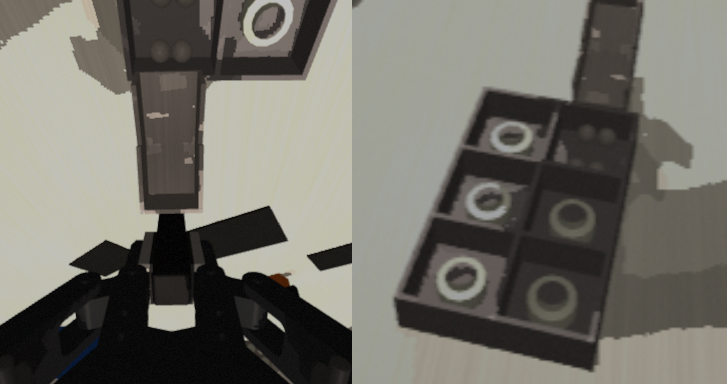

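All four balls lie in the open cell (side crop: 587,132; 607,132; 570,160; 598,163), and the scoop is empty. Returning it to the mat.

```bash
python3 - <<'E'
from h import *
s=env.state(); p=np.array(s["position"])
env.move_l(p+[0,0,.05],v=.1)
v=np.load("tray.npy"); yaw=v[2]+np.pi/2
S=srot(yaw); T=tool(S); lip=np.array([v[0],v[1],0])+srot(v[2]).apply([-.032,-.064-.03,0]); lip[2]=.13
env.move_l(tcp_for(LIP,lip,S,T),q4(T),v=.12)
S=srot(np.radians(24.6)); T=tool(S); mat=np.array([.528,-.2466,.004])
p=tcp_for(np.array([-.007,0,0]),mat,S,T); print(p)
env.move_ptp(p+[0,0,.10],q4(T))
s=env.state(); im=cams.get_image("wrist"); W=wT(im,s)
f=im["frame"].copy(); o=s["position"]-T.apply([0,0,.008])-S.apply(GRIP)
for a,b in (([-.053,.022,.04],[-.01,.022,.04]),([-.053,-.022,.04],[-.01,-.022,.04]),([.04,.019,.023],[.04,-.019,.023])):
    q=[tuple(int(round(x)) for x in proj(im,o+S.apply(k),W)) for k in (a,b)]; cv2.line(f,*q,(0,255,0),1)
cv2.imwrite("pics/w6.png",f)
for d in cams.masks_of("mat","wrist")[:3]:
    m=d["region"].astype(np.uint8); c=max(cv2.findContours(m,0,2)[0],key=cv2.contourArea)
    P=np.array([unproj(im,k[0],.004,W)[:2] for k in c],np.float32); print("mat",d["score"],cv2.minAreaRect(P))
print(env.state()["t"])
E
```

```text
[ 0.47799201 -0.26949544  0.086     ]
mat 0.73 ((0.5282800793647766, -0.24613523483276367), (0.17036490142345428, 0.11201809346675873), 24.69746208190918)
mat 0.69 ((0.7038015723228455, -0.3551991581916809), (0.02732141502201557, 0.08651542663574219), 24.822526931762695)
mat 0.55 ((0.28205785155296326, -0.3465002179145813), (0.04124942049384117, 0.04391792044043541), 21.019960403442383)
16.65
```

View pics/w6.png

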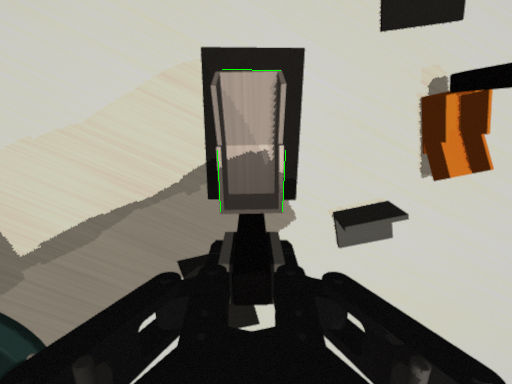

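The empty scoop matches the model (lip at (250,71)) and lies parallel with the mat. Setting it down.

```bash
python3 - <<'E'
from h import *
p=np.array([.4782,-.2692,.086])
env.move_l(p+[0,0,.006],v=.1)
hit=env.move_l(p-[0,0,.004],v=.02,f_stop=4)
s=env.state(); print(hit,s["position"],s["ft_force"])
claw.command_gripper(.05); env.pause(.2)
env.move_l(p+[0,0,.07],v=.08); claw.command_gripper(.085)
S=srot(np.radians(24.6)); T=tool(S)
env.move_l(p+S.apply([.05,0,.19]),v=.2)
s=env.state(); im=cams.get_image("wrist"); W=wT(im,s); print(s["t"])
for n,z in dict(scoop_grip=.094,scoop_lip=.027,scoop=.004).items():
    for d in cams.mark_of(n,"wrist")[:2]: print(n,round(d["score"],2),np.round(unproj(im,d["centre"],z,W),4)[:2])
t=cams.get_image("side")["frame"][100:384,140:340]
cv2.imwrite("pics/c7.png",np.hstack([cv2.resize(im["frame"],None,fx=.9,fy=.9)[:, :], cv2.resize(t,(244,346))]))
E
```

```text
True [ 0.47838699 -0.26963761  0.08618377] [-0.48178868 -0.96937743  6.88466788]
21.0167
scoop_grip 0.84 [ 0.6591 -0.4125]
scoop_grip 0.73 [ 0.4752 -0.2684]
scoop_lip 0.96 [ 0.5664 -0.225 ]
scoop_lip 0.58 [ 0.5775 -0.4732]
scoop 0.87 [ 0.5357 -0.2443]
scoop 0.58 [ 0.609  -0.4468]
```

View pics/c7.png

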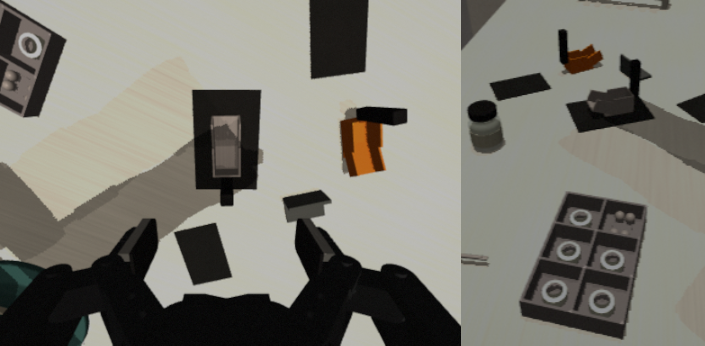

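The scoop stands upright in the middle of its mat at (227,150). The balls are in the open cell, the caps haven't moved, and the gripper is clear.

```bash
python3 -c "
from rig import env
print(env.finish_job())"
```

```text
the job is handed in; nothing more can be done
None
```

I tipped all four balls into the uncapped cell, set the empty scoop back upright in the middle of its mat, left everything else in place, and handed the job in at about 21 s of the 51 s allowed.

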